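# Park the long sanding drum at the top of the gutter

### The arm

A 6-joint arm with a two-finger parallel gripper is mounted at the origin on the work surface. World frame = base frame: x ahead of the robot, y to its left, z up, the work surface at z = 0. Lengths are in m, angles in degrees, forces in N, time in s.
With the tool pointing down it reaches from about 0.3 to 0.875 m from the base axis. Payload 6.4 kg.
Tool frame: the origin (TCP) lies between the finger pads; the fingertips stand 25 mm ahead of it and the grasp point (between the pads) lies 6 mm ahead of it (manip.tips_ahead is the z of the fingertips in the tool frame, in m); z points along the fingers, y is the direction in which the jaws open and shut (so a half turn about z gives the same grasp; the last joint's range is limited). The gripper opens to 88 mm and grips with 3 to 60 N. Pads are 18 mm wide; open, the fingers measure 123 mm over their backs; the gripper's body (75 mm by 187 mm) begins 45 mm behind the grasp point.
Start: joints at [-79.945, 10.359, 92.074, -0, 77.567, -11.82], TCP at [0.214, -0.534, 0.224] pointing down, gripper open.
Joint ranges: [-171.53, 171.53], [-51.25, 118.39], [17.06, 147.69], [-65.23, 245.23], [0, 150.52], [-178.68, 178.68]. Speed limits (degrees/s): [147.25, 147.25, 172.46, 180, 180, 180].

### API

Orientations are given as [roll, pitch, yaw] about the fixed x, y, z axes, in that order (R = Rz(yaw) Ry(pitch) Rx(roll)).
In Python, from cell import manip gives the robot as it stands. The module is installed in compiled form; this text tells all that it offers.
- The arm moves only by the tool jog_arm, never from a script. Its arguments are lists of equal length, an entry for each row: "xyz": the shift along the tool's x, y, z in cm, a list of three; "turn": the turn, a rotation vector about the tool's x, y, z in degrees, a list of three. In form: {"xyz": [[x, y, z], ...], "turn": [[rx, ry, rz], ...]}. A call has 1 to 8 rows; each row is the pose to reach, as a shift and turn from the pose commanded when the call began, along the tool's axes at that moment; what a row does not reach only later rows make up. A row lasts 1/10 s, in which the tool goes at most 50 mm and 8.59 degrees, less where a joint would pass 70% of its speed; a pose out of reach is approached as far as the arm can. A call with a gripper value outside its range is refused whole. "gripper" is the gripper command: -1 is shut, 1 is fully open, values between are in proportion, set as the call begins (left out, the last holds). The fingers move at their own pace and stop on an object; the grip force is fixed at half the most. Time passes only in rows, so rows that repeat a pose let the fingers close. It gives the time, the measured TCP pose, the force and the opening at its end, in the units of the state.
- manip.get_state(): the state, without advancing time (a new reading comes with each control period).
- manip.grab_frame(name): name is "side" or "top" or "wrist"; returns the picture (480x640x3 uint8, red, green, blue); there is no depth.
- manip.get_calibration(name): a dict with "camera_matrix" (3x3 intrinsics, pixels), "eye" and "rotation" of the camera in the world; the wrist camera has in their place "hand_eye" (4x4, takes a point from camera to tool coordinates, whose origin is the TCP and whose axes are the flange's). Camera axes: x right, y down, z forward; pixel columns grow to the right and rows downward; lengths in m; the calibration is good to about 2 mm. A picture is of the moment at which its call begins: read the wrist's pose just before it. get_calibration takes no time and is no camera call.
- manip.finish_job(): hands the job in, once; it reports no verdict.
Trained networks look in the newest picture that a camera, given by its name, has taken for a name from the list of things; names that differ only in an ending like _2 or _b are one class to them, and where a whole thing is asked for, a point or a joint stands for the part that bears it (a point fixed in the world has none). Each returns a list of dicts, best first, with "p" (0 to 1); they miss things now and then, are a little off and sometimes report something else, mostly with a low value. They report only what shows in the picture. A call takes as long as a camera call.
- manip.look_for(camera, name): "point" ([x, y, z] in m, in the coordinates of the camera as it stood for that picture, good to about 4 mm: the middle of the surface that is visible of it).
- manip.trace(camera, name): "mask" (480x640 bool, what is visible of it).
The state is a dict: "time_s": time; "q": joint angles; "qvel": joint speeds; "joint_torque": joint torques, N m; "position": TCP position; "tool_rot": TCP orientation; "ft_force": force on the tool from outside, world axes, zero at the start; "torque": the same for the moment, N m; "finger_gap": finger opening in m.
Only numpy, scipy, OpenCV 4.12 (cv2) and the standard library are available. Lean on these libraries where they do the work, as an engineer would, in place of code of your own. Each camera call takes 0.05 s, during which the arm holds its last target.

### The job

Two sanding drums with freshly glued sleeves lie at the bottom of the two-lane sloped wooden gutter. With the fingertips, gently push the longer drum up its lane and over the low wedge-shaped sill, until it sits between that sill and the end stop and cannot roll back. Keep it in its lane without ever lifting it, and leave the shorter drum and everything else on the bench where they are.

Things in the scene. Friction and masses are not known exactly. Their poses are not given: they have to be found in the camera images.
- gutter (a point): Fixed two-lane wooden gutter. Point on the sloped deck, mid-length, midway between lanes, 62 mm above the bench; x uphill along the lanes (8 degrees above level), y across, z square to the deck. Lane centres at y = +48 and -48 mm, lanes 80 mm wide, side walls 16 mm high. In each, a 10 mm high rest bar at x = -115 mm holds a drum at the bottom (drum centre at x = -91 mm). Deck ends at x = -145 mm.
- sill (a point): Upper edge of the low wedge-shaped wooden sills, one across each lane: going uphill each rises gently, 3 mm over 30 mm, then drops in a step back to the deck, 80 mm uphill of the gutter point; the step keeps a drum that lies beyond it from rolling back. This point is midway between the lanes, axes as the gutter point's.
- end_stop (a point): Lower face of the end stop, a board 45 mm high across both lanes, 120 mm uphill of the gutter point; this point is midway between the lanes, 25 mm above the deck, axes as the gutter point's. A parked drum's centre is 25 to 28 mm downhill of this face, 25 mm above the deck.
- long_drum_center (a point): Centre of the longer sanding drum: cylinder, 50 mm diameter, 70 mm long, 0.24 kg, brown abrasive sleeve on a rubber core, lying across one lane (either one) at the bottom. It rolls and slides easily on the waxed lane; the point is at the centre of the drum, and the point's axes turn with it (y along the cylinder).
- short_drum_center (a point): Centre of the shorter sanding drum: same look and 50 mm diameter, but 40 mm long, at the bottom of the other lane. To be left alone.
- glue_jar: Bystander: small jar with cap, 42 mm diameter, 62 mm high, standing on the ledge (12 mm above the bench) along one side of the gutter; origin under its centre.
- cork_block: Bystander: cork-faced sanding block 85 x 45 x 30 mm on the gutter's side ledge; origin under its centre.
- mug: Bystander: mug, 80 mm diameter, 90 mm high; origin under its centre.
- brush: Bystander: glue brush lying on the bench; x along it.
- mallet: Bystander: wooden hammer lying on the bench; x along it.
- bridge_blank: Bystander: dark wooden bar 160 x 30 x 14 mm lying on the bench; origin under its centre.
- tape_ring: Bystander: roll of paper tape, 96 mm diameter, 24 mm high, lying flat; origin under its centre.

How it is judged (in metres and radians):
At the end, for the whole second after the job is handed in: The longer drum lies at rest in its lane, down on the deck between the sill and the end stop (centre 87 to 100 mm uphill of the gutter's mid-point, less than 28.5 mm above the deck, square to the lane within 7 degrees), and the shorter drum is within 15 mm of where it was (x of long_drum_center in the frame of gutter between 0.087 and 0.1 m and z of long_drum_center in the frame of gutter between 0.02 and 0.0285 m and angle between the y axis of long_drum_center and the y axis of gutter, either way round below 0.12 rad and linear speed of long_drum below 0.02 m/s and distance of short_drum_center from where it was at the start of the episode below 0.015 m); the robot touches nothing.
It fails at once if the longer drum is lifted off the deck by more than 10 mm (z of long_drum_center in the frame of gutter above 0.035 m).
It fails at once if the longer drum is thrown or slammed (faster than 0.7 m/s) (linear speed of long_drum above 0.7 m/s).
It fails at once if the fingers press the longer drum with more than 45 N (contact force between long_drum and the fingers above 45 N).
It fails at once if the shorter drum is shifted by more than 30 mm (distance of short_drum_center from where it was at the start of the episode above 0.03 m).
It fails at once if a bystander is moved by more than 30 mm (distance of any of glue_jar, cork_block, mug, brush, mallet, bridge_blank, tape_ring from where it was at the start of the episode above 0.03 m).
It also fails if it takes over 35 s, if anything falls off the work surface, if the arm or the gripper's body presses on something with over 40 N, if the wrist force passes 120 N, or if a joint passes its speed limit or range.

## Working session

There is one attempt and no reset: what is moved stays moved. The work goes in short steps, Python scripts to look and compute and a tool call to move; the robot and the scene stay as the last step left them, time stands still between calls to the robot, and variables do not carry over. Pictures are saved under pics/ and viewed, and the job is handed in when it is done.

Besides the shell and the picture viewer there is one more tool, called after "Call:" by a JSON object that holds its "api" and its "payload". jog_arm: Moves the arm, as the interface text tells. Its arguments: {"type":"object","properties":{"xyz":{"type":"array","items":{"type":"array","items":{"type":"number"}}},"turn":{"type":"array","items":{"type":"array","items":{"type":"number"}}},"gripper":{"type":"number"}},"required":["xyz","turn"]}

```bash
mkdir -p pics; cat > h.py <<'E'
from cell import manip
import numpy as np, cv2
def toworld(cam,p):
    c=manip.get_calibration(cam)
    return np.array(c["rotation"])@np.array(p)+np.array(c["eye"])
def save(cam,n):
    im=manip.grab_frame(cam); cv2.imwrite(f"pics/{n}.png",np.ascontiguousarray(im[:,:,::-1])); return im
E
python3 - <<'E'
from h import *
np.set_printoptions(precision=4,suppress=True)
print(manip.get_state())
for cam in ("top","side"):
    save(cam,cam+"0"); c=manip.get_calibration(cam);print(c)
    for n in ["gutter","sill","end_stop","long_drum_center","short_drum_center"]:
        for d in manip.look_for(cam,n)[:3]: print(cam,n,round(d["p"],2),toworld(cam,d["point"]))
E
```

```text
{'time_s': 0.0, 'q': array([-79.9443,  10.4011,  92.133 ,   0.0002,  77.5661, -11.8199]), 'qvel': array([0.0643, 0.0501, 0.0436, 0.0654, 0.0152, 0.0549]), 'joint_torque': array([ -0.0004, -43.3866, -34.1853,   0.0701,   0.0385,  -0.0001]), 'position': array([ 0.2142, -0.533 ,  0.2235]), 'tool_rot': array([-179.9019,   -0.0207,   21.8755]), 'ft_force': array([ 0.5511,  0.1305, -0.1616]), 'torque': array([0.0226, 0.0028, 0.0012]), 'finger_gap': 0.08827217621173813}
{'camera_matrix': array([[468.2336,   0.    , 318.42  ],
       [  0.    , 468.2336, 240.0787],
       [  0.    ,   0.    ,   1.    ]]), 'eye': array([ 0.4496, -0.0071,  1.0433]), 'rotation': array([-176.3182,   -1.9125,  -90.7529])}
top gutter 0.9 [-78.714  -79.1707 -78.1203]
top sill 0.82 [-77.2644 -77.7211 -76.6707]
top end_stop 0.86 [-77.0185 -77.4752 -76.4247]
top long_drum_center 0.93 [-95.8936 -96.3504 -95.2999]
top short_drum_center 0.73 [-91.9461 -92.4028 -91.3524]
{'camera_matrix': array([[604.2391,   0.    , 314.7669],
       [  0.    , 604.2391, 241.025 ],
       [  0.    ,   0.    ,   1.    ]]), 'eye': array([-0.112 ,  0.9966,  0.8193]), 'rotation': array([-120.896 ,   -0.4713, -147.1808])}
side gutter 0.75 [-191.3408 -190.2322 -190.4094]
side sill 0.98 [-190.6428 -189.5342 -189.7114]
side end_stop 0.79 [-191.1185 -190.0099 -190.1871]
side short_drum_center 0.57 [-215.8203 -214.7117 -214.8889]
```

Rotation is roll/pitch/yaw; fix.

```bash
cat > h.py <<'E'
from cell import manip
import numpy as np, cv2
from scipy.spatial.transform import Rotation as R
np.set_printoptions(precision=4,suppress=True)
def rot(r): return R.from_euler("xyz",r,degrees=True).as_matrix()
def toworld(cam,p):
    c=manip.get_calibration(cam)
    return rot(c["rotation"])@np.array(p)+np.array(c["eye"])
def proj(cam,P):
    c=manip.get_calibration(cam)
    p=(np.atleast_2d(P)-c["eye"])@rot(c["rotation"]); q=p@np.array(c["camera_matrix"]).T
    return q[:,:2]/q[:,2:]
def ray(cam,uv,z):
    c=manip.get_calibration(cam)
    d=rot(c["rotation"])@np.linalg.solve(c["camera_matrix"],[uv[0],uv[1],1]); e=np.array(c["eye"])
    return e+d*(z-e[2])/d[2]
def save(cam,n):
    im=manip.grab_frame(cam); cv2.imwrite(f"pics/{n}.png",np.ascontiguousarray(im[:,:,::-1])); return im
E
python3 - <<'E'
from h import *
for cam in ("top","side"):
    for n in ["gutter","sill","end_stop","long_drum_center","short_drum_center","glue_jar","cork_block","mug","mallet"]:
        for d in manip.look_for(cam,n)[:2]: print(cam,n,round(d["p"],2),toworld(cam,d["point"]))
E
```

```text
top gutter 0.9 [0.6072 0.0171 0.0608]
top sill 0.82 [0.6042 0.0237 0.064 ]
top end_stop 0.86 [0.6049 0.0254 0.0632]
top long_drum_center 0.93 [ 0.6099 -0.0981  0.102 ]
top short_drum_center 0.73 [ 0.5176 -0.072   0.0917]
top glue_jar 0.85 [0.7265 0.0079 0.0747]
top cork_block 0.62 [ 0.6967 -0.1132  0.0438]
top mug 0.64 [0.3903 0.3787 0.0445]
top mallet 0.93 [ 0.7003 -0.3461  0.0231]
top mallet 0.58 [0.6068 0.0234 0.0676]
side gutter 0.75 [0.5661 0.0819 0.059 ]
side sill 0.98 [0.5698 0.0851 0.0593]
side end_stop 0.79 [0.5718 0.0823 0.0585]
side short_drum_center 0.57 [ 0.5093 -0.0598  0.0827]
side glue_jar 0.52 [0.7263 0.0111 0.0714]
side glue_jar 0.35 [ 0.6021 -0.078   0.0867]
side cork_block 0.44 [ 0.7095 -0.1114  0.0404]
side cork_block 0.42 [0.5708 0.0815 0.0609]
side mug 0.71 [0.3819 0.3812 0.0568]
side mallet 0.65 [ 0.6866 -0.3354  0.0213]
```

View pics/top0.png

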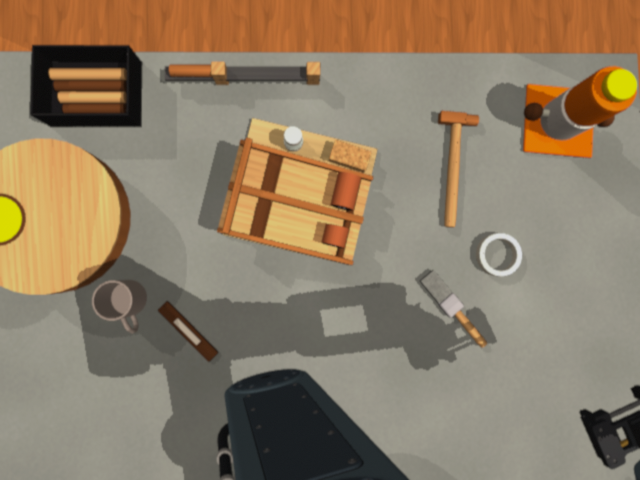

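View pics/side0.png

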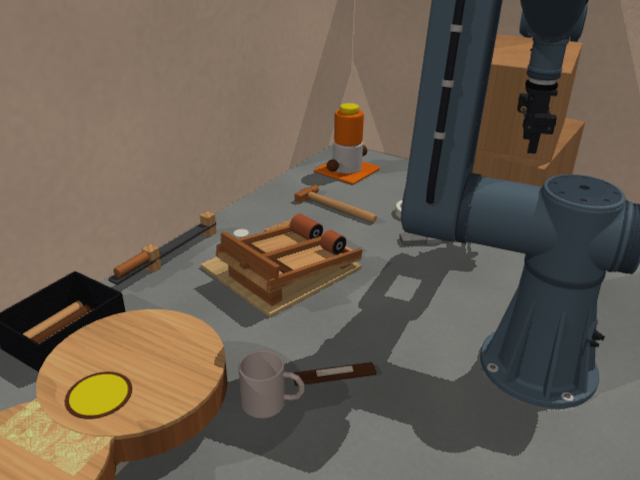

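```bash
python3 - <<'E'
import cv2
im=cv2.imread("pics/top0.png")[100:280,190:400]
cv2.imwrite("pics/top0z.png",cv2.resize(im,None,fx=3.8,fy=3.3,interpolation=cv2.INTER_CUBIC))
im=cv2.resize(cv2.imread("pics/top0.png")[110:270,210:390],None,fx=4,fy=4,interpolation=cv2.INTER_CUBIC)[:600,:]
cv2.imwrite("pics/top0y.png",cv2.resize(cv2.imread("pics/top0.png")[115:270,205:395],None,fx=3.8,fy=3.8,interpolation=cv2.INTER_CUBIC))
E
```

```text
(no output)
```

View pics/top0y.png

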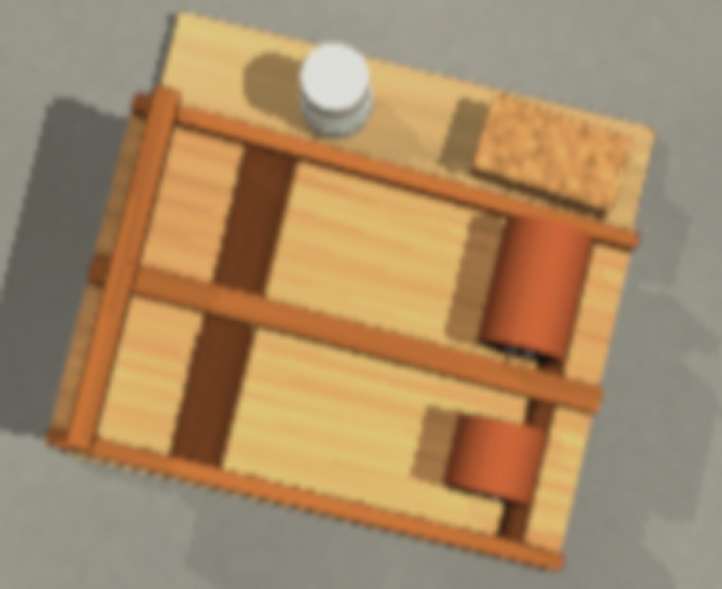

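```bash
cat >> h.py <<'E'
def gpose(p): # x,y,yaw(uphill dir) deg
    Rg=R.from_euler("ZY",[p[2],-8],degrees=True).as_matrix()
    return Rg,np.array([p[0],p[1],0.062])
def g2w(p,P):
    Rg,t=gpose(p); return np.atleast_2d(P)@Rg.T+t
E
cat > fit.py <<'E'
from h import *
from scipy.optimize import least_squares
z=lambda u,v:(205+u/3.8,115+v/3.8)
# gutter pts (mm) -> pixel
F=[((-145,8,0),z(597,411)),((-145,-8,16),z(603,386)),
   ((120,8,3),z(124,297)),
   ((50,8,1),z(252,330)),((80,8,3),z(205,318)),((50,-88,8),z(296,158)),
   ((50,88,16),z(222,468)),((80,88,16),z(174,459)),
   ((-145,88,16),z(563,558)),((-145,-88,8),z(634,248)),
   ((120,88,16),z(95,444))]
A=np.array([f[0] for f in F])/1e3;B=np.array([f[1] for f in F])
f=lambda p:(proj("top",g2w(p,A))-B).ravel()
r=least_squares(f,[0.6,0.02,74],loss="soft_l1",x_scale=[.01,.01,1])
print(r.x); print(f(r.x).reshape(-1,2))
np.save("g.npy",r.x)
E
python3 fit.py
cat > ov.py <<'E'
from h import *
import sys
p=np.load("g.npy")
def box(im,cam,s):
    L=[]
    for y in(-88,-8,8,88):
        for zz in (0,16): L.append(((-145,y,zz),(120,y,zz)))
    for x,zz in((120,0),(120,45),(80,3),(50,0),(-145,0)): L.append(((x,-88,zz),(x,88,zz)))
    for a,b in L:
        q=s(proj(cam,g2w(p,np.array([a,b])/1e3))); cv2.line(im,tuple(map(int,q[0])),tuple(map(int,q[1])),(255,0,0),1)
    for y,h in ((-48,35),(48,20)):
        for e in(-h,h):
            t=np.linspace(0,6.3,40); P=np.c_[-91+25*np.cos(t),0*t+y+e,25+25*np.sin(t)]/1e3
            cv2.polylines(im,[s(proj(cam,g2w(p,P))).astype(int)],True,(0,255,0),1)
for cam,(x0,x1,y0,y1) in (("top",(205,395,115,270)),("side",(195,375,200,315))):
    im=cv2.resize(cv2.imread(f"pics/{cam}0.png")[y0:y1,x0:x1],None,fx=3.8,fy=3.8,interpolation=cv2.INTER_CUBIC)
    box(im,cam,lambda q:(q-[x0,y0]+.5)*3.8); cv2.imwrite(f"pics/ov_{cam}.png",im)
E
python3 ov.py
```

```text
[ 0.5888  0.0051 76.3835]
[[-1.6534  0.8864]
 [ 0.3324 -0.338 ]
 [ 1.517   0.3915]
 [ 0.9084  0.0979]
 [-0.7676 -0.379 ]
 [ 0.1172  0.5349]
 [ 0.3516  0.7783]
 [-1.4445 -0.2649]
 [ 1.0457 -1.5219]
 [-0.7949  0.2877]
 [-0.115  -0.9192]]
```

View pics/ov_top.png

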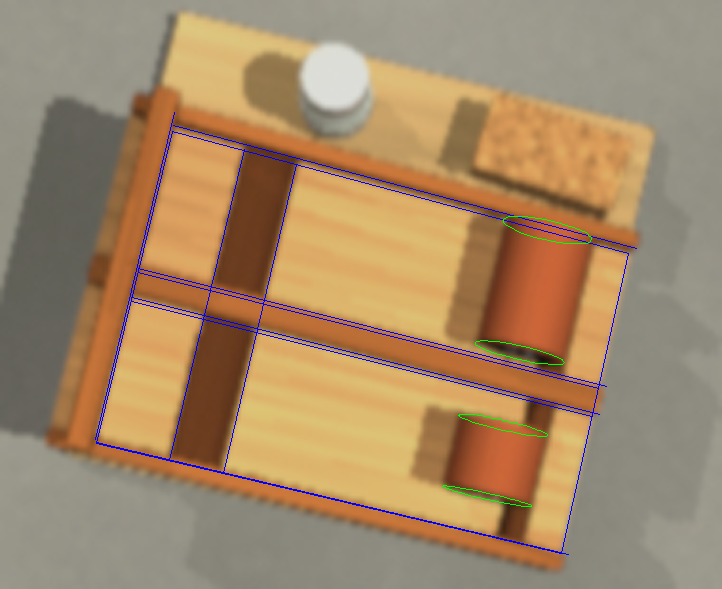

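View pics/ov_side.png

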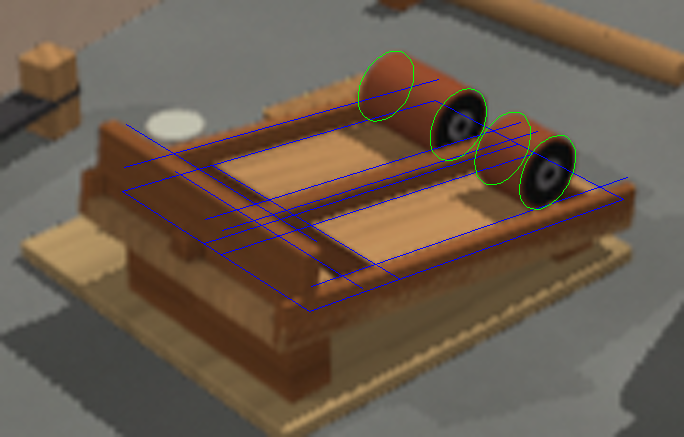

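```bash
cat > to.py <<'E'
from h import *
import sys
# target: tip position in gutter frame (mm) for the lane
def target(x,y,zt):
    p=np.load("g.npy"); Rg,t=gpose(p)
    T=Rg@np.diag([1,-1,-1.]); 
    return T, g2w(p,np.array([[x,y,zt+25]])/1e3)[0]
s=manip.get_state()
R0=rot(s["tool_rot"]); 
p=np.load("g.npy"); Rg,t=gpose(p)
print("tip in gutter mm",1e3*Rg.T@(s["position"]+R0[:,2]*.025-t),"F",s["ft_force"],s["time_s"],"q",s["q"],"gap",s["finger_gap"])
T,P=target(*map(float,sys.argv[1:4]))
print("target",P,"shift cm",100*R0.T@(P-s["position"]),"turn",R.from_matrix(R0.T@T).as_rotvec(degrees=True))
E
python3 to.py -150 -48 130; python3 to.py -150 -48 20
```

```text
tip in gutter mm [-586.726   237.2033  221.2504] F [ 0.1586  0.2539 -0.2715] 1.5 q [-79.9447  10.3576  92.0729  -0.0012  77.5649 -11.819 ] gap 0.0882090139378901
target [ 0.5954 -0.1715  0.1946] shift cm [ 48.8652 -19.4051   2.9793] turn [  3.8082   7.3908 -54.4175]
tip in gutter mm [-586.726   237.2033  221.2504] F [ 0.1586  0.2539 -0.2715] 1.5 q [-79.9447  10.3576  92.0729  -0.0012  77.5649 -11.819 ] gap 0.0882090139378901
target [ 0.599  -0.1566  0.0857] shift cm [ 49.7544 -20.6523  13.8722] turn [  3.8082   7.3908 -54.4175]
```

Call:
{"api": "jog_arm", "payload": {"xyz": [[48.9, -19.4, 3.0], [48.9, -19.4, 3.0], [48.9, -19.4, 3.0], [48.9, -19.4, 3.0], [48.9, -19.4, 3.0], [48.9, -19.4, 3.0], [48.9, -19.4, 3.0], [48.9, -19.4, 3.0]], "turn": [[3.8, 7.4, -54.4], [3.8, 7.4, -54.4], [3.8, 7.4, -54.4], [3.8, 7.4, -54.4], [3.8, 7.4, -54.4], [3.8, 7.4, -54.4], [3.8, 7.4, -54.4], [3.8, 7.4, -54.4]], "gripper": -0.45}}

```text
time_s: 2.3
position: [0.5052, -0.2574, 0.2016]
tool_rot: [180.0, -8.0, 76.4]
ft_force: [0.8, -0.5, 0.8]
finger_gap: 0.0266
```

```bash
python3 to.py -150 -48 130
```

```text
tip in gutter mm [-252.719    19.4885  151.5205] F [ 0.8096 -0.5019  0.81  ] 2.3 q [-43.1139  12.2294  92.9733   7.113   78.8211 -31.1833] gap 0.02655212566687259
target [ 0.5954 -0.1715  0.1946] shift cm [10.2647  6.76    2.1565] turn [ 0.0264 -0.0077  0.0615]
```

Call:
{"api": "jog_arm", "payload": {"xyz": [[5, 3.3, 1], [8.5, 5.6, 1.8], [8.5, 5.6, 1.8], [8.5, 5.6, 1.8], [8.5, 5.6, 1.8]], "turn": [[0, 0, 0], [0, 0, 0], [0, 0, 0], [0, 0, 0], [0, 0, 0]]}}

```text
time_s: 2.8
position: [0.5782, -0.1882, 0.1956]
tool_rot: [-180.0, -8.0, 76.3]
ft_force: [-0.0, -0.7, -0.2]
finger_gap: 0.0242
```

```bash
python3 to.py -150 -48 20; python3 - <<'E'
from h import *
save("wrist","w1");save("top","top1")
print(manip.get_calibration("wrist"))
E
```

```text
tip in gutter mm [-169.996   -35.1876  133.7577] F [-0.025  -0.6946 -0.2118] 2.8 q [-33.3255  16.7886  88.0913   7.6809  77.9464 -21.4651] gap 0.02417809263710184
target [ 0.599  -0.1566  0.0857] shift cm [ 2.0027  1.2819 11.375 ] turn [-0.0124  0.0147 -0.0366]
{'camera_matrix': array([[404.8139,   0.    , 313.8911],
       [  0.    , 404.8139, 239.7484],
       [  0.    ,   0.    ,   1.    ]]), 'hand_eye': array([[ 0.0004, -0.9642, -0.2653,  0.0678],
       [ 1.    ,  0.0002,  0.0007,  0.0005],
       [-0.0006, -0.2653,  0.9642, -0.1592],
       [ 0.    ,  0.    ,  0.    ,  1.    ]])}
```

View pics/w1.png

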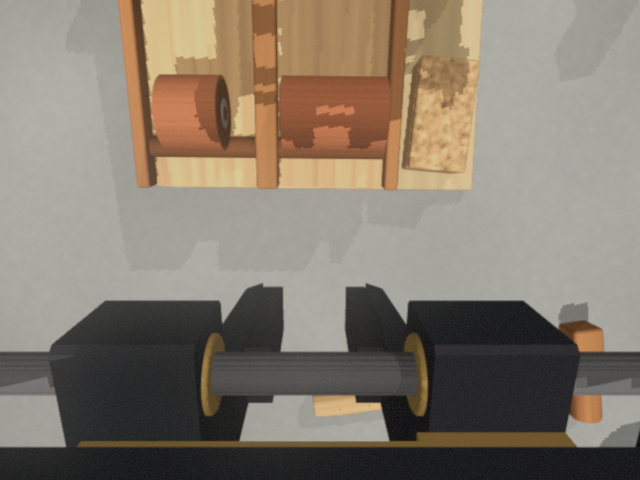

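View pics/top1.png

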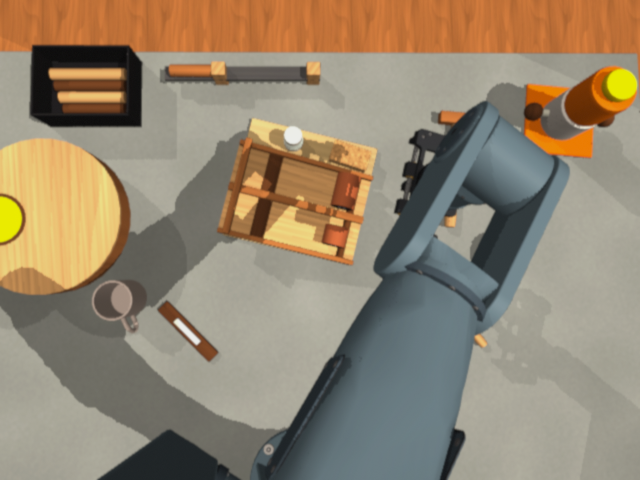

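```bash
cat > wv.py <<'E'
from h import *
def wproj(pts,s):
    c=manip.get_calibration("wrist"); H=np.array(c["hand_eye"]); p=np.load("g.npy")
    W=g2w(p,np.array(pts)/1e3); R0=rot(s["tool_rot"])
    t=(W-s["position"])@R0; cc=(t-H[:3,3])@H[:3,:3]; q=cc@np.array(c["camera_matrix"]).T
    return q[:,:2]/q[:,2:]
E
python3 - <<'E'
from wv import *
s=manip.get_state()
print(wproj([(-145,-8,16),(-145,8,16),(-145,-88,16),(-91,-13,50),(-91,-83,50),(-116,-48,25)],s))
E
```

```text
[[276.4393 186.8105]
 [255.0298 186.8531]
 [383.4688 186.5975]
 [277.3542 108.8278]
 [388.2771 108.6182]
 [330.8147 147.5011]]
```

Call:
{"api": "jog_arm", "payload": {"xyz": [[2.0, 1.3, 0], [2.0, 1.3, 3], [2.0, 1.3, 6], [2.0, 1.3, 9], [2.0, 1.3, 11], [2.0, 1.3, 11], [2.0, 1.3, 11]], "turn": [[0, 0, 0], [0, 0, 0], [0, 0, 0], [0, 0, 0], [0, 0, 0], [0, 0, 0], [0, 0, 0]]}}

```text
time_s: 3.6
position: [0.5994, -0.1577, 0.09]
tool_rot: [180.0, -8.0, 76.3]
ft_force: [-0.4, 0.4, 1.4]
finger_gap: 0.0242
```

```bash
python3 to.py -126 -48 18;python3 - <<'E'
from h import *
save("wrist","w2")
E
```

```text
tip in gutter mm [-150.3303  -48.5985   24.4367] F [-0.3547  0.3609  1.3968] 3.6 q [-29.833   24.7436  90.7653   8.3629  66.94   -19.5575] gap 0.024168542047962874
target [ 0.6047 -0.1332  0.087 ] shift cm [ 2.4331 -0.0635  0.6438] turn [ 0.0223 -0.0046 -0.1027]
```

View pics/w2.png

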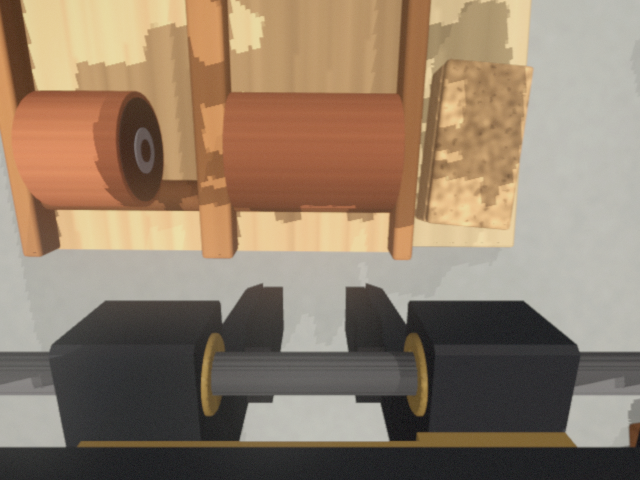

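Call:
{"api": "jog_arm", "payload": {"xyz": [[0.5, 0, 0.25], [1.2, 0, 0.5], [1.8, 0, 0.5], [2.2, 0, 0.5], [2.6, 0, 0.5], [3.0, 0, 0.5], [3.5, 0, 0.5], [4.0, 0, 0.5]], "turn": [[0, 0, 0], [0, 0, 0], [0, 0, 0], [0, 0, 0], [0, 0, 0], [0, 0, 0], [0, 0, 0], [0, 0, 0]]}}

```text
time_s: 4.45
position: [0.6092, -0.117, 0.0902]
tool_rot: [180.0, -8.0, 76.4]
ft_force: [0.3, 0.7, 0.3]
finger_gap: 0.024
```

```bash
python3 to.py 58 -48 20;python3 - <<'E'
from h import *
save("wrist","w3")
E
```

```text
tip in gutter mm [-108.8639  -48.5755   18.7612] F [0.339  0.6976 0.2854] 4.45 q [-26.0215  24.4669  91.1403   8.5431  66.3528 -15.9518] gap 0.02400792890750688
target [0.6475 0.0436 0.1146] shift cm [16.6867 -0.0627 -0.1216] turn [ 0.0069 -0.0077 -0.0187]
```

View pics/w3.png

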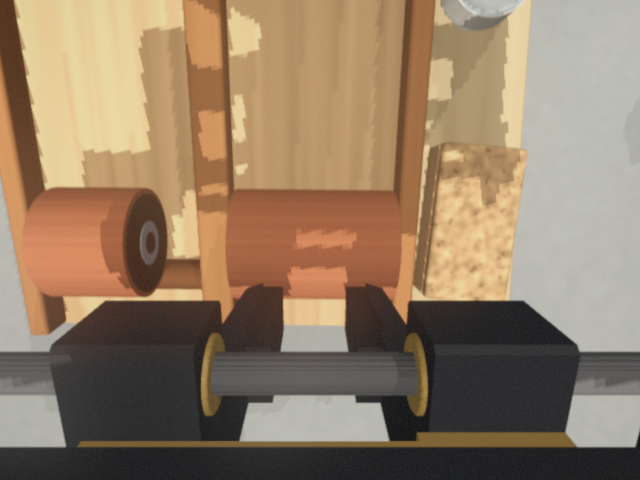

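Call:
{"api": "jog_arm", "payload": {"xyz": [[0.6, 0, -0.1], [1.3, 0, -0.1], [2.1, 0, -0.1], [2.9, 0, -0.1], [3.7, 0, -0.1], [4.5, 0, -0.1], [5.2, 0, -0.1], [5.8, 0, -0.1]], "turn": [[0, 0, 0], [0, 0, 0], [0, 0, 0], [0, 0, 0], [0, 0, 0], [0, 0, 0], [0, 0, 0], [0, 0, 0]]}}

```text
time_s: 5.3
position: [0.6228, -0.061, 0.0993]
tool_rot: [180.0, -8.0, 76.4]
ft_force: [-0.4, -0.1, -0.5]
finger_gap: 0.0243
```

```bash
python3 to.py 58 -48 20;python3 - <<'E'
from h import *
save("wrist","w4")
E
```

```text
tip in gutter mm [-50.5038 -48.5962  19.7944] F [-0.439  -0.081  -0.4763] 5.3 q [-20.6766  23.913   90.7062   8.6683  66.601  -10.5927] gap 0.024344187352724256
target [0.6475 0.0436 0.1146] shift cm [10.8508 -0.059  -0.0186] turn [ 0.0115 -0.0103  0.0006]
```

View pics/w4.png

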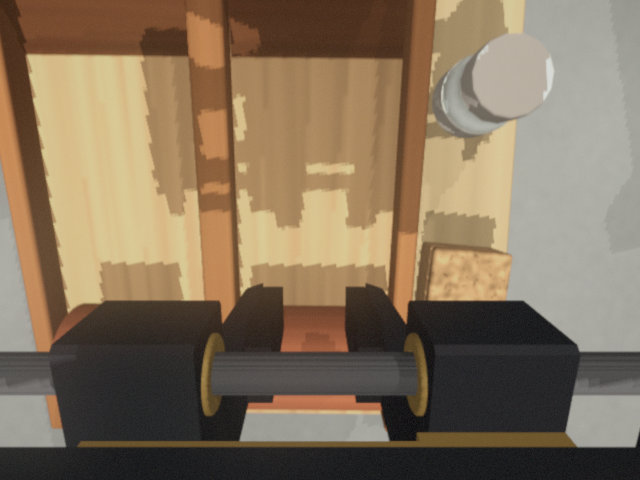

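```bash
python3 - <<'E'
from h import *
print(manip.tips_ahead, manip.get_state())
im=save("side","s4")
cv2.imwrite("pics/s4z.png",cv2.resize(cv2.imread("pics/s4.png")[130:330,190:430],None,fx=3,fy=3,interpolation=cv2.INTER_CUBIC))
save("top","t4")
cv2.imwrite("pics/t4z.png",cv2.resize(cv2.imread("pics/t4.png")[100:280,190:430],None,fx=3,fy=3,interpolation=cv2.INTER_CUBIC))
E
```

```text
0.025 {'time_s': 5.35, 'q': array([-20.6178,  23.9055,  90.7028,   8.695 ,  66.6081, -10.5696]), 'qvel': array([-0.8301,  0.09  ,  0.0848, -0.1837, -0.0501, -1.1468]), 'joint_torque': array([ -1.5392, -50.4879, -30.4002,   0.3491,   0.0688,  -0.0344]), 'position': array([ 0.623 , -0.0602,  0.0995]), 'tool_rot': array([179.9846,  -8.0344,  76.4104]), 'ft_force': array([0.0667, 1.3515, 0.8162]), 'torque': array([-0.0725, -0.0031, -0.037 ]), 'finger_gap': 0.024008267902594235}
```

View pics/s4z.png

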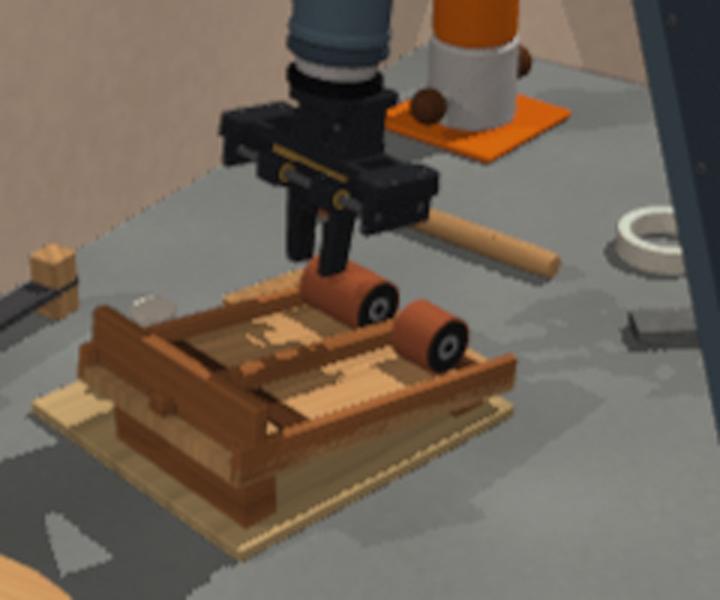

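View pics/t4z.png

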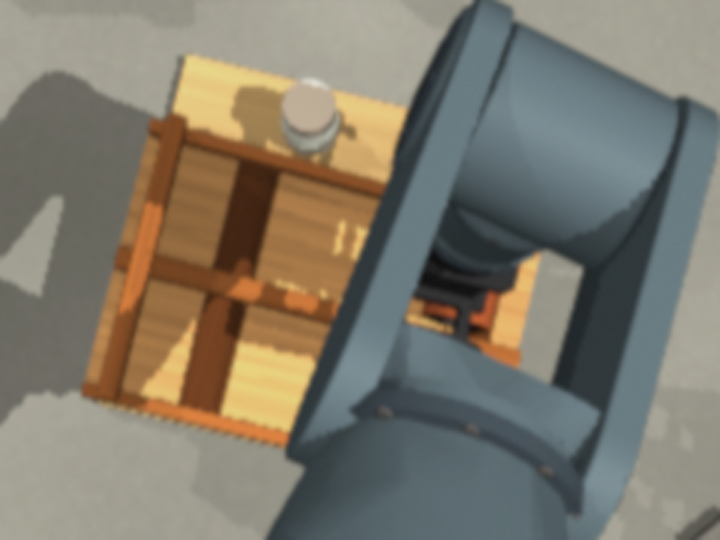

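```bash
python3 - <<'E'
from h import *
s=manip.get_state(); R0=rot(s["tool_rot"])
print(R0)
for off in ([0,0,0],[0,.021,.025],[0,-.021,.025],[0,0,.025],[0,0,-.045]):
    print(off,proj("side",s["position"]+R0@np.array(off)),proj("top",s["position"]+R0@np.array(off)))
c=np.array(manip.get_calibration("wrist")["hand_eye"]); K=manip.get_calibration("wrist")["camera_matrix"]
for t in ([0,.012,.025],[0,-.012,.025],[.009,.012,.025],[.009,.012,-.02],[0,0,.006]):
    q=K@(c[:3,:3].T@(np.array(t)-c[:3,3])); print(t,q[:2]/q[2])
E
```

```text
[[ 0.2327  0.972   0.033 ]
 [ 0.9625 -0.235   0.1353]
 [ 0.1392  0.0003 -0.9903]]
[0, 0, 0] [[294.2546 223.2235]] [[328.3977 184.7307]]
[0, 0.021, 0.025] [[287.6363 229.3689]] [[328.3461 176.8344]]
[0, -0.021, 0.025] [[299.0452 235.6643]] [[323.9075 196.2085]]
[0, 0, 0.025] [[293.2908 232.4891]] [[326.1301 186.507 ]]
[0, 0, -0.045] [[296.025  206.2037]] [[332.7886 181.2913]]
[0, 0.012, 0.025] [337.3412 273.9208]
[0, -0.012, 0.025] [287.6592 273.9138]
[0.009, 0.012, 0.025] [337.6382 256.159 ]
[0.009, 0.012, -0.02] [344.5931 293.1822]
[0, 0, 0.006] [312.3848 288.9639]
```

```bash
sed -i 's/R0\[:,2\]\*.025/R0[:,2]*(-.015)/; s/zt+25/zt-15/' to.py; python3 to.py -150 -48 80
python3 -c "
import cv2
cv2.imwrite('pics/w4z.png',cv2.resize(cv2.imread('pics/w4.png')[270:420,210:420],None,fx=3.6,fy=3.6,interpolation=cv2.INTER_CUBIC))"
```

```text
tip in gutter mm [-50.8367 -48.6124  59.7865] F [-0.1584 -0.9148 -0.8483] 5.45 q [-20.703   23.9164  90.7079   8.661   66.5971 -10.6409] gap 0.02400005695977871
target [ 0.5984 -0.1593  0.1055] shift cm [-9.9163 -0.0654 -2.022 ] turn [ 0.0128 -0.0036  0.0249]
```

View pics/w4z.png

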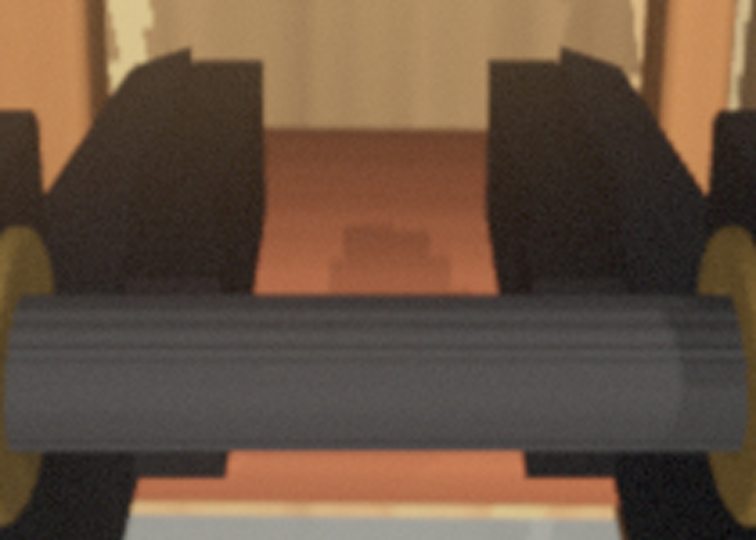

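The fingers passed above the drum. The real tips sit about 40 mm further back than stated, at tool z of about -15 mm, and both the wrist and side views agree on this. I'll go back and descend with the corrected offset.

Call:
{"api": "jog_arm", "payload": {"xyz": [[0, 0, -2.0], [-3.0, 0, -2.0], [-6.0, 0, -2.0], [-10.0, 0, -2.0], [-10.0, 0, -2.0], [-10.0, 0, 1.0], [-10.0, 0, 3.0], [-10.0, 0, 3.0]], "turn": [[0, 0, 0], [0, 0, 0], [0, 0, 0], [0, 0, 0], [0, 0, 0], [0, 0, 0], [0, 0, 0], [0, 0, 0]]}}

```text
time_s: 6.25
position: [0.598, -0.1522, 0.0525]
tool_rot: [-179.7, -8.1, 76.3]
ft_force: [0.2, -0.2, -0.5]
finger_gap: 0.0243
```

```bash
python3 to.py -150 -48 20;python3 - <<'E'
from h import *
save("wrist","w5")
im=save("side","s5")
a=cv2.resize(cv2.imread("pics/s5.png")[150:330,190:430],None,fx=3,fy=3,interpolation=cv2.INTER_CUBIC)
cv2.imwrite("pics/s5z.png",a)
E
```

```text
tip in gutter mm [-150.6112  -46.0558   26.5457] F [ 0.1764 -0.2439 -0.5367] 6.25 q [-29.451   27.6381  91.6992   8.6274  63.4694 -19.8407] gap 0.024250808945400274
target [ 0.6003 -0.1512  0.0461] shift cm [0.0571 0.2067 0.6535] turn [-0.3276 -0.113  -0.0655]
```

View pics/w5.png

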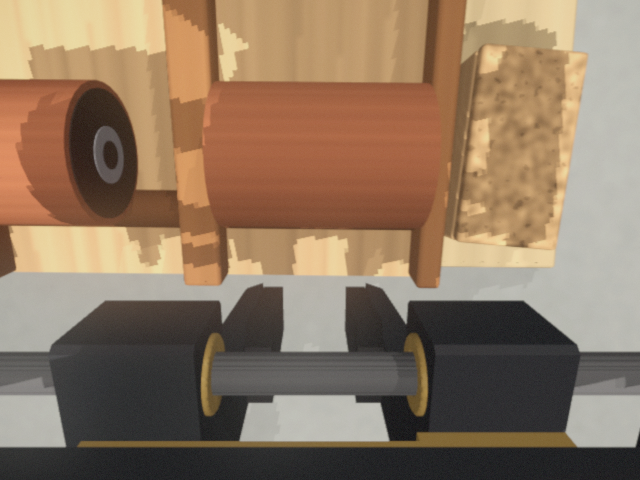

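View pics/s5z.png

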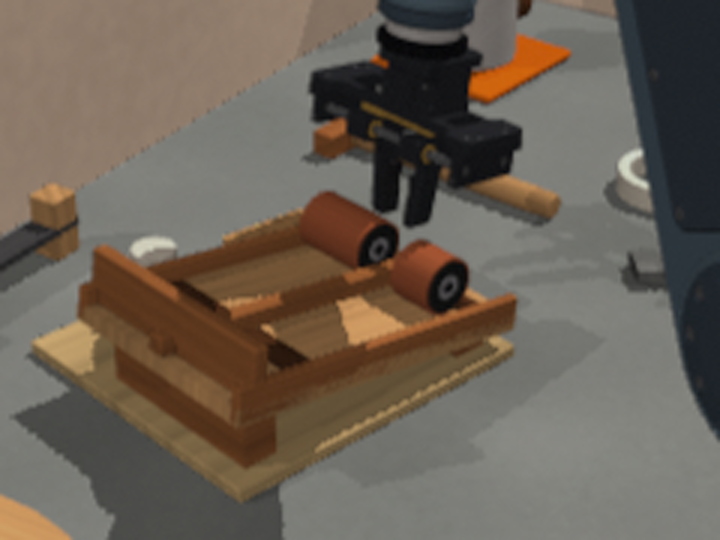

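```bash
python3 to.py -126 -48 20; python3 - <<'E'
from wv import *
s=manip.get_state()
print(wproj([(-91,-13,50),(-91,-83,50),(-116,-48,25)],s))
R0=rot(s["tool_rot"])
for y in (.021,-.021): print(proj("side",s["position"]+R0@np.array([0,y,-.015])))
E
```

```text
tip in gutter mm [-150.9019  -48.5129   29.8509] F [ 0.3437  0.1846 -0.6012] 6.35 q [-29.4551  27.4523  91.513    8.6221  63.5235 -19.8478] gap 0.024229863581382183
target [ 0.6059 -0.1281  0.0494] shift cm [ 2.4891 -0.0506  0.9862] turn [-0.0251 -0.0254 -0.0101]
[[193.6471 155.5484]
 [426.5082 155.5935]
 [310.8267 218.9778]]
[[316.9423 217.5866]]
[[328.3826 223.4212]]
```

Call:
{"api": "jog_arm", "payload": {"xyz": [[0, 0, 0.4], [0.4, 0, 0.8], [1.0, 0, 0.8], [1.6, 0, 0.8], [2.2, 0, 0.8], [2.6, 0, 0.8], [3.1, 0, 0.8], [3.6, 0, 0.8]], "turn": [[0, 0, 0], [0, 0, 0], [0, 0, 0], [0, 0, 0], [0, 0, 0], [0, 0, 0], [0, 0, 0], [0, 0, 0]]}}

```text
time_s: 7.15
position: [0.6092, -0.1179, 0.0529]
tool_rot: [180.0, -8.0, 76.4]
ft_force: [-0.3, -1.2, -0.3]
finger_gap: 0.024
```

```bash
python3 to.py 58 -48 20;python3 - <<'E'
from h import *
save("wrist","w6")
im=save("side","s6")
a=cv2.resize(cv2.imread("pics/s6.png")[150:330,190:430],None,fx=3,fy=3,interpolation=cv2.INTER_CUBIC)
cv2.imwrite("pics/s6z.png",a)
E
```

```text
tip in gutter mm [-114.9106  -48.7103   21.9484] F [-0.3368 -1.1992 -0.3221] 7.15 q [-26.0955  27.4554  91.9015   8.8069  62.6334 -16.6542] gap 0.023952918261325423
target [0.6488 0.049  0.075 ] shift cm [17.2911 -0.0759  0.1944] turn [ 0.0277  0.0012 -0.0135]
```

View pics/w6.png

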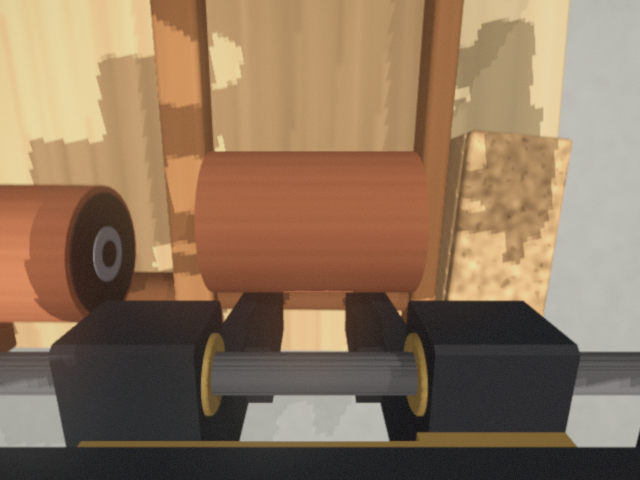

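View pics/s6z.png

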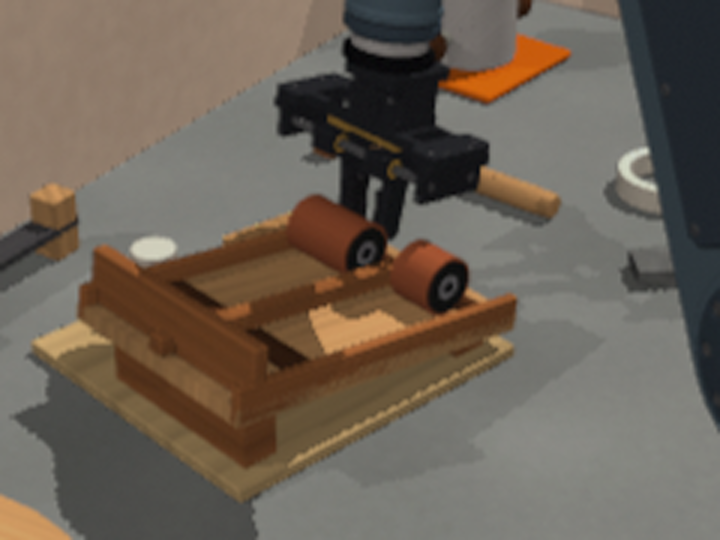

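The drum is moving now, square and centred. I'll keep pushing.

Call:
{"api": "jog_arm", "payload": {"xyz": [[0.5, 0, 0], [1.2, 0, 0], [2.0, 0, 0], [2.8, 0, 0], [3.6, 0, 0], [4.4, 0, 0], [5.2, 0, 0], [6.0, 0, 0]], "turn": [[0, 0, 0], [0, 0, 0], [0, 0, 0], [0, 0, 0], [0, 0, 0], [0, 0, 0], [0, 0, 0], [0, 0, 0]]}}

```text
time_s: 8.05
position: [0.6231, -0.0596, 0.0611]
tool_rot: [180.0, -8.0, 76.4]
ft_force: [0.6, -0.7, 1.3]
finger_gap: 0.0243
```

```bash
python3 to.py 58 -48 20;python3 - <<'E'
from h import *
save("wrist","w7")
E
```

```text
tip in gutter mm [-54.4524 -48.5799  21.7884] F [ 0.5542 -0.7041  1.3411] 8.05 q [-20.5463  26.9087  91.5603   8.9483  62.7817 -11.1096] gap 0.024264123677008063
target [0.6488 0.049  0.075 ] shift cm [11.245  -0.0594  0.1805] turn [ 0.0082 -0.0085 -0.0059]
```

View pics/w7.png

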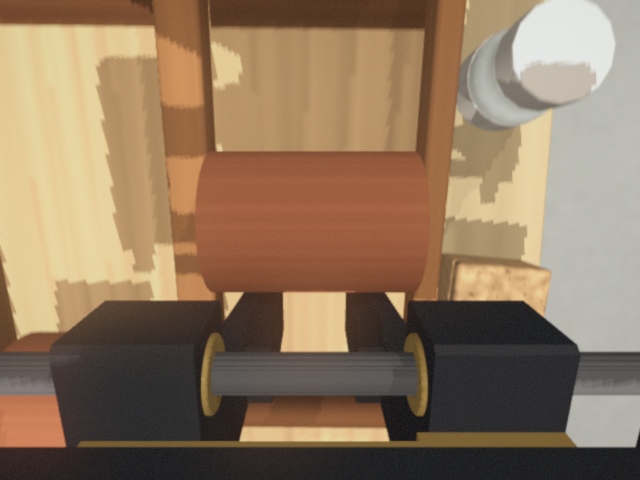

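Call:
{"api": "jog_arm", "payload": {"xyz": [[0.5, 0, 0], [1.2, 0, 0], [2.0, 0, 0], [2.8, 0, 0], [3.6, 0, 0], [4.4, 0, 0], [5.2, 0, 0], [6.0, 0, 0]], "turn": [[0, 0, 0], [0, 0, 0], [0, 0, 0], [0, 0, 0], [0, 0, 0], [0, 0, 0], [0, 0, 0], [0, 0, 0]]}}

```text
time_s: 8.9
position: [0.6371, -0.0019, 0.0695]
tool_rot: [180.0, -8.0, 76.4]
ft_force: [0.2, -1.6, 0.7]
finger_gap: 0.0241
```

```bash
python3 to.py 58 -48 20;python3 - <<'E'
from h import *
save("wrist","w8")
E
```

```text
tip in gutter mm [  5.5306 -48.5837  21.7854] F [ 0.2488 -1.6     0.6991] 8.9 q [-15.0105  26.9844  90.2958   8.9787  63.1925  -5.473 ] gap 0.024130747656023063
target [0.6488 0.049  0.075 ] shift cm [ 5.2467 -0.0595  0.1794] turn [ 0.0088 -0.0091 -0.0095]
```

View pics/w8.png

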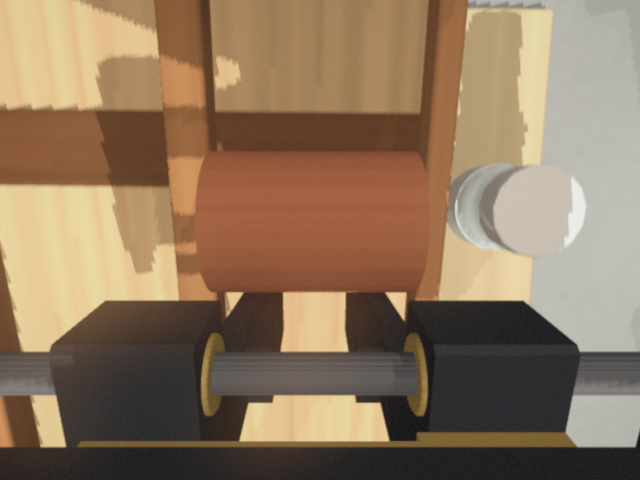

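Call:
{"api": "jog_arm", "payload": {"xyz": [[0.4, 0, 0], [0.9, 0, 0], [1.4, 0, 0], [1.9, 0, 0], [2.4, 0, 0], [2.8, 0, 0], [3.2, 0, 0], [3.6, 0, 0]], "turn": [[0, 0, 0], [0, 0, 0], [0, 0, 0], [0, 0, 0], [0, 0, 0], [0, 0, 0], [0, 0, 0], [0, 0, 0]]}}

```text
time_s: 9.75
position: [0.6454, 0.0323, 0.0744]
tool_rot: [180.0, -8.0, 76.4]
ft_force: [0.5, -1.6, 0.5]
finger_gap: 0.0246
```

```bash
python3 to.py 58 -48 20;python3 - <<'E'
from h import *
save("wrist","w9")
E
```

```text
tip in gutter mm [ 41.0676 -48.6176  21.7973] F [ 0.4724 -1.5513  0.5275] 9.75 q [-11.759   27.3281  89.1126   8.944   63.5695  -2.1127] gap 0.024584521313035967
target [0.6488 0.049  0.075 ] shift cm [ 1.693  -0.0625  0.1799] turn [ 0.0089 -0.0072 -0.0175]
```

View pics/w9.png

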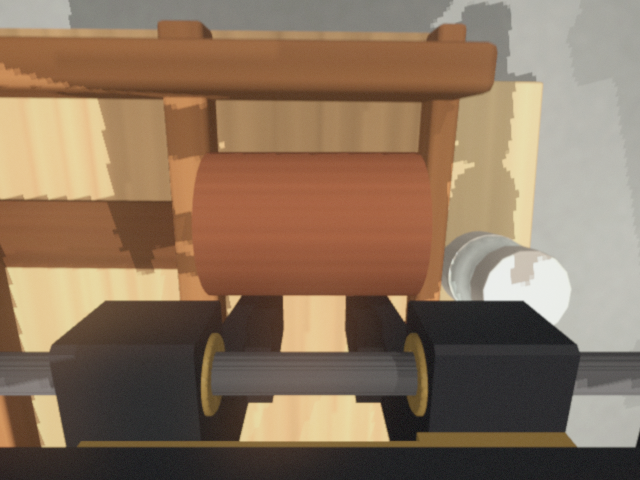

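Call:
{"api": "jog_arm", "payload": {"xyz": [[0.2, 0, 0], [0.4, 0, 0], [0.6, 0, 0], [0.8, 0, 0], [1.0, 0, 0], [1.2, 0, 0], [1.4, 0, 0], [1.5, 0, 0]], "turn": [[0, 0, 0], [0, 0, 0], [0, 0, 0], [0, 0, 0], [0, 0, 0], [0, 0, 0], [0, 0, 0], [0, 0, 0]]}}

```text
time_s: 10.6
position: [0.6489, 0.0466, 0.0765]
tool_rot: [180.0, -8.0, 76.4]
ft_force: [-0.9, -0.3, 0.3]
finger_gap: 0.0243
```

```bash
python3 to.py 58 -48 20;python3 - <<'E'
from wv import *
s=manip.get_state()
save("wrist","w10")
print(wproj([(120,-48,0),(120,-48,45),(80,8,3),(50,8,0)],s))
E
```

```text
tip in gutter mm [ 55.9019 -48.6696  21.8337] F [-0.8857 -0.2984  0.264 ] 10.6 q [-10.4129  27.5341  88.5238   8.9144  63.753   -0.7204] gap 0.024259919283828063
target [0.6488 0.049  0.075 ] shift cm [ 0.2097 -0.0675  0.1834] turn [ 0.016  -0.0024 -0.0104]
[[310.5655 138.0041]
 [309.4795 141.561 ]
 [176.3273 237.089 ]
 [184.6216 300.6685]]
```

View pics/w10.png

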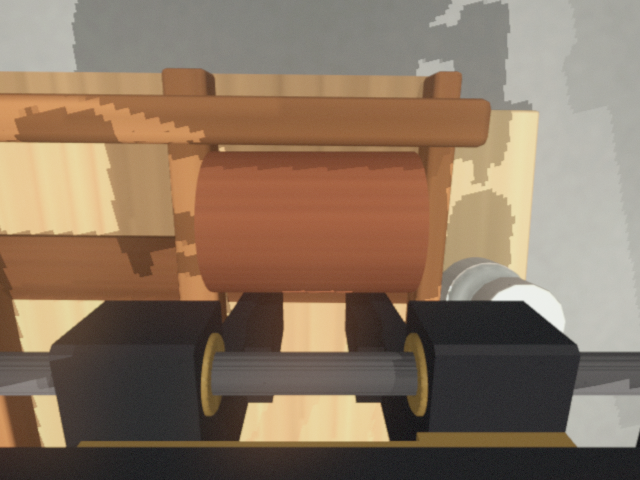

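Call:
{"api": "jog_arm", "payload": {"xyz": [[0.1, 0, 0], [0.2, 0, 0], [0.2, 0, 0], [0.2, 0, 0], [0, 0, 0], [-0.8, 0, 0], [-1.6, 0, 0], [-2.4, 0, 0]], "turn": [[0, 0, 0], [0, 0, 0], [0, 0, 0], [0, 0, 0], [0, 0, 0], [0, 0, 0], [0, 0, 0], [0, 0, 0]]}}

```text
time_s: 11.45
position: [0.643, 0.0225, 0.0729]
tool_rot: [-180.0, -8.0, 76.4]
ft_force: [-0.1, -0.2, -0.2]
finger_gap: 0.0242
```

```bash
python3 to.py 58 -48 20;python3 - <<'E'
from wv import *
s=manip.get_state()
save("wrist","w11")
print(wproj([(120,-48,0),(120,-48,45),(80,8,3),(50,8,0)],s))
E
```

```text
tip in gutter mm [ 30.8719 -48.5261  21.6947] F [-0.1124 -0.2135 -0.242 ] 11.45 q [-12.6861  27.2134  89.4884   8.9563  63.4527  -3.0595] gap 0.024188307630467462
target [0.6488 0.049  0.075 ] shift cm [ 2.7126 -0.054   0.1698] turn [-0.0032 -0.0065 -0.0306]
[[310.744   70.313 ]
 [309.6068  47.5865]
 [170.9387 176.7883]
 [179.9208 246.6385]]
```

View pics/w11.png

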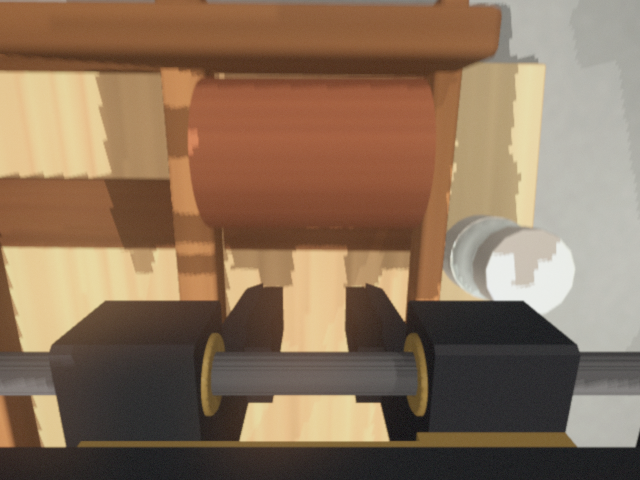

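The drum held its place as the fingers backed away. I'll raise the arm clear and verify.

Call:
{"api": "jog_arm", "payload": {"xyz": [[-1, 0, -2], [-2, 0, -6], [-3, 0, -10], [-7, 0, -14], [-12, 0, -16], [-17, 0, -16], [-22, 0, -16], [-26, 0, -16]], "turn": [[0, 0, 0], [0, 0, 0], [0, 0, 0], [0, 0, 0], [0, 0, 0], [0, 0, 0], [0, 0, 0], [0, 0, 0]]}}

```text
time_s: 12.3
position: [0.5766, -0.2508, 0.1958]
tool_rot: [179.9, -8.0, 76.4]
ft_force: [1.0, 0.0, -0.4]
finger_gap: 0.0239
```

```bash
cat > chk.py <<'E'
from h import *
import sys
n=sys.argv[1]
p=np.load("g.npy")
for cam,(x0,x1,y0,y1) in (("top",(205,395,115,270)),("side",(195,375,200,315))):
    save(cam,cam+n)
    im=cv2.resize(cv2.imread(f"pics/{cam}{n}.png")[y0:y1,x0:x1],None,fx=3.8,fy=3.8,interpolation=cv2.INTER_CUBIC)
    s=lambda q:(q-[x0,y0]+.5)*3.8
    for xc,y,h in ((93.5,-48.5,35),(-91,48,20)):
        for e in(-h,h):
            t=np.linspace(0,6.3,40); P=np.c_[xc+25*np.cos(t),0*t+y+e,25+25*np.sin(t)]/1e3
            cv2.polylines(im,[s(proj(cam,g2w(p,P))).astype(int)],True,(0,255,0),1)
    cv2.imwrite(f"pics/ov_{cam}{n}.png",im)
    Rg,t=gpose(p)
    for nm in("long_drum_center","short_drum_center"):
        for d in manip.look_for(cam,nm)[:2]: print(cam,nm,round(d["p"],2),1e3*Rg.T@(toworld(cam,d["point"])-t))
s=manip.get_state();print(s["time_s"],s["position"],s["ft_force"])
E
python3 chk.py 9
```

```text
top long_drum_center 0.92 [ 93.7012 -42.5719  53.0609]
top short_drum_center 0.96 [-88.4066  50.32    40.6274]
side long_drum_center 0.91 [ 96.6907 -27.307   44.2689]
side long_drum_center 0.23 [-316.2898   88.5849   -0.8492]
side short_drum_center 0.33 [-309.5964 -175.9117    0.7257]
side short_drum_center 0.22 [161.7966 324.507  -76.9422]
12.6 [ 0.5775 -0.2476  0.1954] [-0.6892  0.0667  0.5185]
```

View pics/ov_top9.png

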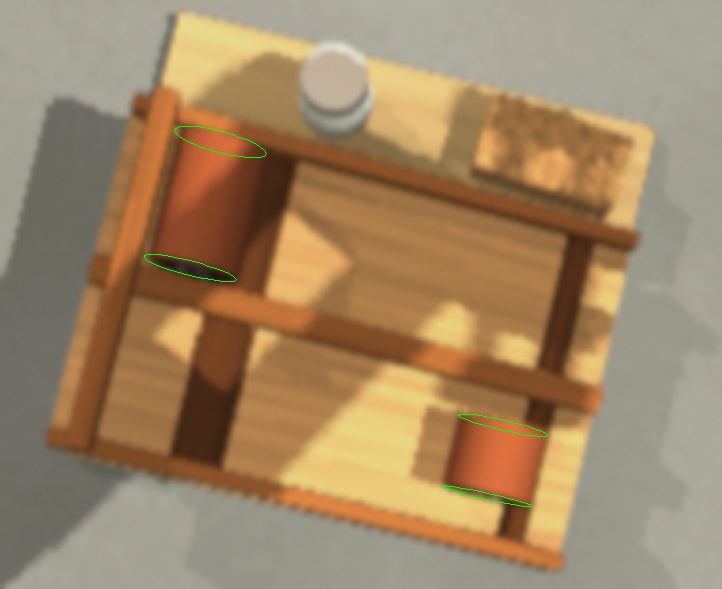

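View pics/ov_side9.png

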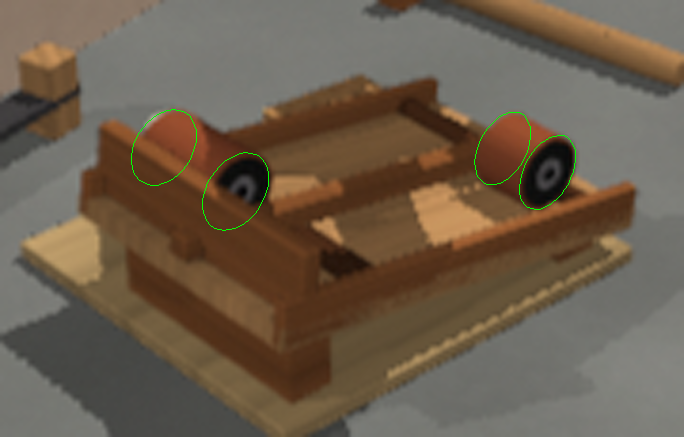

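Call:
{"api": "jog_arm", "payload": {"xyz": [[0, 0, 0], [0, 0, 0], [0, 0, 0], [0, 0, 0], [0, 0, 0], [0, 0, 0], [0, 0, 0], [0, 0, 0]], "turn": [[0, 0, 0], [0, 0, 0], [0, 0, 0], [0, 0, 0], [0, 0, 0], [0, 0, 0], [0, 0, 0], [0, 0, 0]]}}

```text
time_s: 13.4
position: [0.5773, -0.2486, 0.1954]
tool_rot: [180.0, -8.0, 76.4]
ft_force: [0.7, -0.2, -0.4]
finger_gap: 0.0241
```

```bash
python3 chk.py 10; python3 - <<'E'
from h import *
for c in("top","side"):
    a=cv2.imread(f"pics/{c}9.png").astype(int);b=cv2.imread(f"pics/{c}10.png").astype(int)
    print(c,np.abs(a-b)[115:330,200:380].max(),np.abs(a-b)[115:330,200:380].mean())
a=cv2.imread("pics/top0.png").astype(int)
E
```

```text
top long_drum_center 0.58 [ 92.9232 -42.3402  50.123 ]
top short_drum_center 0.95 [-88.5768  51.3402  41.597 ]
side long_drum_center 0.76 [ 97.361  -27.0088  46.7892]
side long_drum_center 0.37 [ 68.6296  37.2751 -13.6176]
side short_drum_center 0.71 [-80.0001  60.8087  33.2378]
13.7 [ 0.5773 -0.2486  0.1953] [-1.009   0.0717 -0.4585]
top 46 1.334392764857881
side 103 1.0971834625322998
```

View pics/top10.png

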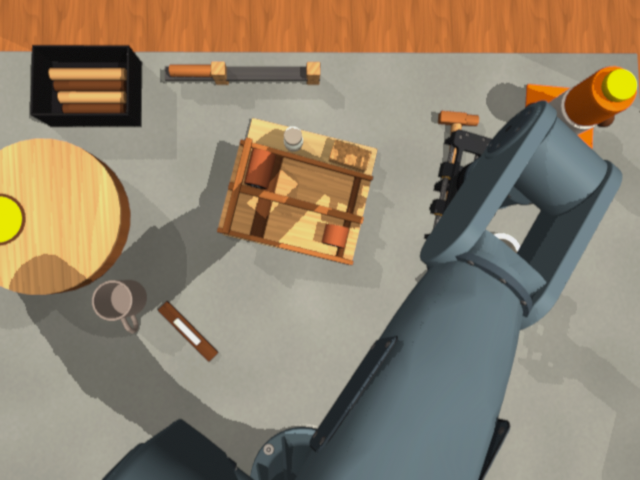

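The long drum is parked just below the end stop, around (262,166). The short drum (335,235), jar and cork block are where they started. The arm is clear, so I'm handing in.

```bash
python3 -c "
from cell import manip; print(manip.finish_job())"
```

```text
the job is handed in; nothing more can be done
None
```

The longer drum is parked between the sill and the end stop. I pushed it up its lane with the partly open fingertips, at up to 80 mm/s and slower over the sill. The job was handed in at about 13.7 s of the 35 s allowed, and the interface gave no verdict.

**What went wrong first:** on the first pass the fingers went over the drum without touching it. The pictures showed the real fingertips about 40 mm further back along the tool than the stated 25 mm ahead. I went back, came down with the corrected offset, and the push then worked. Nothing was disturbed by the first pass.

**Last checks:**
- **Long drum:** the detector's top-view readings put it 93 to 94 mm uphill of the gutter's mid-point (required: 87 to 100 mm). It looks square in the lane and down on the deck, and it stayed put when the fingers backed off and over a further second.
- **Side view:** the side detector gave 97 mm, but the end stop hides part of the drum there. I trust the top and wrist views more.
- **Short drum:** its outline matches the start position in the top and side views.
- **Bystanders:** the jar, cork block, mug and bridge blank look unmoved. The mallet, brush and tape ring were mostly hidden behind the arm in the last picture, but the arm passed well above them.
- **Force:** the wrist readings I saw, taken at the end of each move, stayed under about 2 N.

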